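# Pop open the touch-latch recycling bin and sweep in the crushed can

## Task

Press the front of the recycling caddy's tilt-out bin near its top until the touch catch lets go and the spring pushes the bin ajar, then draw it fully open by its top edge and sweep the crushed can off the caddy's top, over the front edge, so that it drops into the bin. Do it all with the fingertips: pick nothing up, slide the can instead of carrying it, and leave the bottle and everything else on the table where it stands. Leave the bin fully open with the can lying in it.

Things in the scene. Friction and masses are not known exactly. Their poses are not given: they have to be found in the camera images.
- caddy: grey plastic tabletop recycling caddy, fixed on the table: 240 mm deep (its x), 260 mm wide (its y), flat top 225 mm above the table. Origin on the table under the middle of its front face; +x runs into the caddy, away from the robot, +y to the robot's left along the front, +z up. The tilt-out bin fills the front up to 216 mm; the top's front edge is set back 16 mm behind the bin's front
- caddy_edge (a point): middle of the front edge of the caddy's flat top (caddy x = 16 mm, 225 mm above the table). The top has an 8 mm high, 4 mm wide rim along its sides and back and none at this edge, so things slide off here
- bin (a joint): angle (rad) of the tilt-out bin about the hinge along its foot, growing as its top swings out towards the robot: about 0 shut and caught, front upright; negative pressed in, stop at -0.045; about 0.30 ajar on its spring; 0.72 fully open on its stop. The catch lets go once pressed past about -0.02 and the push is taken away, and stays released. Past about 0.5 the bin sinks open by its own weight
- bin_hinge (a point): middle of the bin's hinge line, 4 mm behind the caddy's front plane, 16 mm above the table. Its frame turns with the bin: z up along the front panel, x from the panel into the bin, y as the caddy's. Panel: 244 mm wide, x from -4 to 2 mm, 200 mm tall. Tub behind it: inner x 2 to 133 mm, inner y -91 to 91 mm, floor 4 mm thick, walls 130 mm tall and 4 mm thick, open above
- bin_top_edge (a point): middle of the green top edge of the bin's front panel (moves with the bin). Shut: 216 mm above the table. Ajar: about 57 mm in front of the caddy's front plane (caddy x = 0), 207 mm up, with a free gap of 65 mm between it and the edge of the caddy's top for fingers. Fully open: about 128 mm in front, 166 mm up. Drawing it from ajar takes 1 to 3 N
- bin_press_mark (a point): centre of the round 40 mm press mark on the bin's front face, 30 mm below its top edge (moves with the bin). Press along the caddy's +x, 4 to 7 mm in, about 6 to 8 N; anywhere along the top of the panel works too. When the push is taken away the bin springs out within half a second: back off 80 mm or more to let it swing
- can_center (a point): centre of the crushed can: an aluminium drinks can stamped flat end to end, silver and red, a disc of 64 mm diameter and 28 mm height, 11 to 22 g, lying flat on the caddy's top (axis up, centre 14 mm above the top), 70 to 90 mm behind the front edge and within 50 mm of the middle
- bottle: empty green glass bottle, upright, 61 mm diameter, 230 mm tall; origin at the centre of its underside. A bystander, stands beside the caddy
- cap_catcher: stainless steel cup that catches bottle caps, with an opener bracket on its rim, 76 mm diameter, 118 mm tall; origin at the centre of its underside. A bystander, stands beside the caddy
- ashtray: round blue ceramic ashtray, 120 mm diameter, 38 mm tall; origin at the centre of its underside. A bystander
- tumbler: drinking glass, 76 mm diameter at the rim, 95 mm tall; origin at the centre of its underside. A bystander
- succulent: terracotta pot with a small succulent, pot 100 mm diameter and 80 mm tall, about 115 mm with the plant; origin at the centre of its underside. A bystander
- candle_jar: amber glass jar with a candle, 80 mm diameter, 85 mm tall; origin at the centre of its underside. A bystander
Mind the look-alikes: they are no part of the job. Leave any pink look-alike of the part that bears can_center alone.

How it is judged:
On the way, in this order (a step that is already met when the one before it is completed fails the run):
1. the catch is released and the bin stands ajar (more than 0.2 rad out) (value of joint bin above 0.2 rad), for 0.2 s.
2. the bin is drawn fully open (more than 0.65 rad) (value of joint bin above 0.65 rad), for 0.2 s.
At the end, for the whole second after the job is handed in: The bin stands fully open (more than 0.65 rad, stop at 0.72) and at rest, with the centre of the can inside the tub: between the front panel and the tub's back wall, between its side walls, and no more than 140 mm above its floor (value of joint bin above 0.65 rad and x of can_center in the frame of bin_hinge between 0 and 0.135 m and y of can_center in the frame of bin_hinge between -0.095 and 0.095 m and z of can_center in the frame of bin_hinge between 0 and 0.14 m and velocity of joint bin between -0.05 and 0.05 rad/s); the robot touches nothing.
It fails at once if the can is lifted: its centre more than 40 mm above where it lies on the caddy's top (z of can_center in the frame of caddy above 0.279 m).
It fails at once if the can is carried out through the air: its centre more than 46 mm in front of the front edge of the top while still level with the caddy's top (x of can_center in the frame of caddy below -0.03 m and z of can_center in the frame of caddy above 0.23 m).
It fails at once if a bystander on the table (bottle, cap catcher, ashtray, tumbler, succulent, candle jar) is moved by more than 30 mm or tilted by more than 0.3 rad (distance of any of bottle, cap_catcher, ashtray, tumbler, succulent, candle_jar from where it was at the start of the episode above 0.03 m or angle between any of bottle, cap_catcher, ashtray, tumbler, succulent, candle_jar's own z axis and vertical above 0.3 rad).
It also fails if it takes over 58 s, if anything falls off the work surface, if the arm or the gripper's body presses on something with over 40 N, if the wrist force passes 120 N, or if a joint passes its speed limit or range.

## Robot

A 7-joint arm with a two-finger parallel gripper is mounted at the origin on the work surface. World frame = base frame: x ahead of the robot, y to its left, z up, the work surface at z = 0. Lengths are in m, angles in rad, forces in N, time in s.
With the tool pointing down it reaches from about 0.4 to 0.9 m from the base axis. Payload 5.6 kg.
Tool frame: the origin (TCP) lies midway between the tips of the shut fingers; the grasp point (between the pads) lies 19 mm behind it; y points along the fingers, z is the direction in which the jaws open and shut, and the axes are right-handed (so a half turn about y gives the same grasp; the last joint's range is limited). The gripper opens to 92 mm and grips with 3 to 60 N. Pads are 20 mm wide; open, the fingers measure 128 mm over their backs; the gripper's body (75 mm by 189 mm) begins 69 mm behind the grasp point.
Start: joints at [-1.187, 0.468, -0.012, 1.603, 0.006, 1.071, -0.056], TCP at [0.269, 0.592, 0.215] pointing down, gripper open.
Joint ranges: [-2.53, 2.53], [-0.31, 2.02], [-1.57, 1.55], [0.28, 2.44], [-1.29, 4.43], [0.15, 1.84], [-2.92, 2.92]. Speed limits (rad/s): [2.57, 2.57, 3.14, 3.14, 3.14, 3.14, 3.14].

## Interface

Orientations are given as a 3x3 rotation matrix whose columns are the frame's x, y, z axes.
In Python, from station import env, effector, solver, viewer, workorder, search_frame, tip_of gives the robot as it stands. Calls block until the motion is done:
- env.reach(position, orientation): joint-space move of the TCP to a pose.
- env.movel(position, frame=None, rate=0.15): straight line of the TCP; frame=None keeps the orientation; rate is the mean speed in m/s.
- env.goto_joints(angles): joint-space move.
- effector.release() and effector.grasp(squeeze=None): open the fingers fully, or close them until they stop; squeeze is the grip in N (None keeps the last).
- env.pause(seconds).
- solver.inverse_kinematics(position, orientation): joint angles nearest the present ones, or None.
- env.sense(): the state.
- viewer.read_camera(name): name is "scene" or "top" or "wrist"; returns (picture, depth): 480x640x3 uint8, red, green, blue; 480x640 float32, m along the optical axis (not along the pixel's ray), 0 where there is no reading.
- viewer.camera_info(name): a dict with "intrinsics" (3x3 intrinsics, pixels), "dist_coeffs" ([k1, k2, p1, p2, k3] as OpenCV has them; the pictures are not rectified), "eye" and "rotation" of the camera in the world; the wrist camera has in their place "T_tool_cam" (4x4, takes a point from camera to tool coordinates, whose origin is the TCP and whose axes are the tool frame's). Camera axes: x right, y up, looking along -z (the intrinsics and any distortion apply to the point x, -y, -z); pixel columns grow to the right and rows downward; lengths in m; the calibration is good to about 2 mm. A picture is of the moment at which its call begins: read the wrist's pose just before it. camera_info takes no time and is no camera call.
A pose or a line that the arm cannot do raises env.PlanningError and nothing moves.
- workorder.finish_job(): hands the job in, once; it reports no verdict.
Trained networks look in the newest picture that a camera, given by its name, has taken for a name from the list of things; names that differ only in an ending like _2 or _b are one class to them, and where a whole thing is asked for, a point or a joint stands for the part that bears it (a point fixed in the world has none). Each returns a list of dicts, best first, with "score" (0 to 1); they miss things now and then, are a little off and sometimes report something else, mostly with a low value. They report only what shows in the picture. A call takes as long as a camera call. They do not tell look-alikes from the thing itself.
- search_frame(camera, name): "at" ([x, y, z] in m, in world coordinates, good to about 4 mm: the middle of the surface that is visible of it).
- tip_of(camera, name): "at" ([x, y, z] in m, in world coordinates, good to about 4 mm: a listed point, or the origin of a listed thing).
The state is a dict: "t": time; "joint_positions": joint angles; "joint_velocities": joint speeds; "tau": joint torques, N m; "ee_pos": TCP position; "tcp_rot": TCP orientation; "wrist_force": force on the tool from outside, world axes, zero at the start; "moment": the same for the moment, N m; "gripper_width": finger opening in m.
Only numpy, scipy, OpenCV 4.12 (cv2) and the standard library are available. Lean on these libraries where they do the work, as an engineer would, in place of code of your own. Each camera call takes 0.05 s, during which the arm holds its last target. There are 200 camera calls.

## Working session

There is one attempt and no reset: what is moved stays moved. The work goes in short steps, each a Python script; the robot and the scene stay as the last script left them, time stands still between calls to the robot, and variables do not carry over. Pictures are saved under pics/ and viewed, about 8 in all and at most 12, crops included, and the job is handed in when it is done.

```bash
ls; mkdir -p pics; python3 - <<'E'
from station import env,viewer,search_frame,tip_of
import cv2
for c in ("scene","top"):
    p,d=viewer.read_camera(c); cv2.imwrite(f"pics/{c}0.png",p[:,:,::-1])
    for n in ["caddy","caddy_edge","bin_hinge","bin_top_edge","bin_press_mark","can_center","bottle","cap_catcher","ashtray","tumbler","succulent","candle_jar"]:
        print(c,n,[(r["at"] if not hasattr(r["at"],'round') else r["at"].round(3).tolist(),round(r["score"],2)) for r in tip_of(c,n)][:3])
    i=viewer.camera_info(c); print(i["eye"])
s=env.sense(); print(s["t"],s["ee_pos"],s["tcp_rot"],s["gripper_width"])
E
```

```text
pics
scene caddy [([0.3024, 0.3926, 0.002], 0.38)]
scene caddy_edge [([0.5475, -0.0747, 0.2238], 0.65)]
scene bin_hinge []
scene bin_top_edge [([0.5328, -0.0754, 0.2161], 0.81)]
scene bin_press_mark [([0.5325, -0.0754, 0.1845], 0.73)]
scene can_center [([0.6215, -0.0906, 0.2382], 0.92), ([0.4989, 0.1727, 0.0127], 0.91)]
scene bottle []
scene cap_catcher [([0.6278, 0.1096, -0.004], 0.81)]
scene ashtray [([0.3546, -0.4601, -0.0035], 0.8)]
scene tumbler [([0.3035, 0.3945, 0.0007], 0.89), ([0.5092, -0.4987, 0.0009], 0.52)]
scene succulent [([0.5094, -0.4929, 0.0002], 0.8)]
scene candle_jar [([0.4999, 0.4893, 0.0005], 0.89)]
[1.10694428 0.46428078 0.93665047]
top caddy [([0.5293, -0.0769, -0.0009], 0.73)]
top caddy_edge [([0.5442, -0.0791, 0.226], 0.85)]
top bin_hinge [([0.541, -0.0722, 0.0133], 0.65)]
top bin_top_edge [([0.5347, -0.0718, 0.2129], 0.69), ([0.5398, -0.0745, 0.0127], 0.28)]
top bin_press_mark []
top can_center [([0.6227, -0.0957, 0.2381], 0.97), ([0.4992, 0.1756, 0.0143], 0.88), ([0.7562, 0.138, 0.0125], 0.81)]
top bottle [([0.5788, -0.2754, -0.0005], 0.91)]
top cap_catcher [([0.6288, 0.111, -0.0034], 0.81)]
top ashtray [([0.3603, -0.4573, -0.0025], 0.7)]
top tumbler [([0.302, 0.3953, 0.0002], 0.93)]
top succulent [([0.5059, -0.4914, 0.0031], 0.58)]
top candle_jar [([0.5035, 0.4816, -0.001], 0.56)]
[ 0.19951959 -0.00724728  1.63668001]
1.3 [0.26908284 0.59169097 0.21458281] [[ 9.10280891e-01  1.86241426e-05  4.13991182e-01]
 [-4.13991183e-01  2.67875734e-06  9.10280891e-01]
 [ 1.58442192e-05 -1.00000000e+00  1.01486524e-05]] 0.09204988528705668
```

View pics/scene0.png

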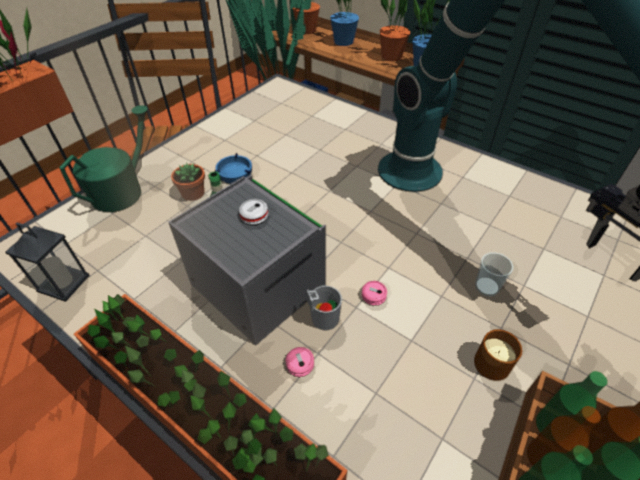

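View pics/top0.png

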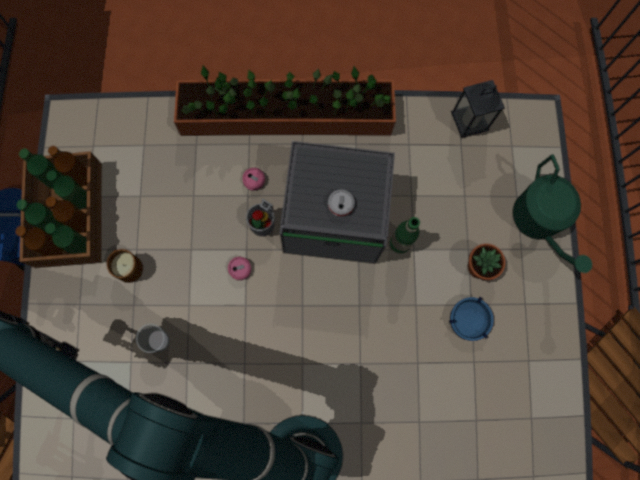

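The silver and red can is on the caddy's top, at top (341,202) and scene (253,211). It has two pink look-alikes on the table, at top (239,268) and (254,178), which are scene (375,292) and (299,361). I choose the silver one on the caddy. Next I measure the caddy's yaw from depth and check the can in a crop.

```bash
cat > h.py <<'E'
import numpy as np, cv2
from station import env,effector,solver,viewer,search_frame,tip_of,workorder
def cloud(c,tool=None):
    p,d=viewer.read_camera(c); i=viewer.camera_info(c)
    v,u=np.mgrid[:480,:640]
    q=cv2.undistortPoints(np.stack([u,v],-1).reshape(-1,1,2).astype(np.float64),np.array(i["intrinsics"]),np.array(i["dist_coeffs"])).reshape(480,640,2)
    P=np.stack([q[...,0]*d,-q[...,1]*d,-d],-1)
    return p,np.where(d[...,None]>0,P@np.array(i["rotation"]).T+i["eye"],np.nan)
E
python3 - <<'E'
from h import *
for c in("top","scene"):
    p,W=cloud(c)
    m=(W[...,2]>.219)&(W[...,2]<.24)&(abs(W[...,0]-.65)<.2)&(abs(W[...,1]+.09)<.2)
    xy=W[m][:,:2].astype(np.float32)
    print(c,m.sum(),np.nanmedian(W[m][:,2]),cv2.minAreaRect(xy*1000))
    hsv=cv2.cvtColor(p,cv2.COLOR_RGB2HSV)
    g=(hsv[...,0]>50)&(hsv[...,0]<85)&(hsv[...,1]>120)&(W[...,2]>.2)&(W[...,2]<.23)&(abs(W[...,0]-.53)<.06)&(abs(W[...,1]+.075)<.15)
    G=W[g]; print("green",len(G)); 
    if len(G)>10:
        f=cv2.fitLine(G[:,:2].astype(np.float32),cv2.DIST_HUBER,0,.01,.01).ravel(); print(f,G.min(0),G.max(0))
    k=(W[...,2]>.244)&(W[...,2]<.262)&(abs(W[...,0]-.62)<.06)&(abs(W[...,1]+.09)<.06)
    print("can",k.sum(),W[k].mean(0),W[k].min(0),W[k].max(0))
    if c=="top": cv2.imwrite("pics/crop1.png",cv2.resize(p[130:270,230:430,::-1],None,fx=4,fy=4,interpolation=2))
E
```

```text
top 8624 0.22495703233077047 ((648.0787353515625, -126.62881469726562), (336.4183349609375, 244.869384765625), 83.30342102050781)
green 210
[ 0.11795599  0.9930188   0.5349764  -0.07534696] [ 0.51884855 -0.19226756  0.20638194] [0.55321736 0.04652166 0.22371413]
can 510 [ 0.62018811 -0.09222641  0.25034192] [ 0.58887407 -0.12317145  0.24405638] [ 0.65107281 -0.06230818  0.25964335]
scene 8619 0.22613514532740653 ((649.1500244140625, -123.83653259277344), (338.572998046875, 242.2751922607422), 83.21002197265625)
green 110
[ 0.12052745  0.99271     0.54224443 -0.0393596 ] [ 0.5231215  -0.19342524  0.21311415] [0.55197063 0.03845321 0.2198681 ]
can 449 [ 0.62584809 -0.09252614  0.25153302] [ 0.5927698  -0.12511706  0.24417744] [ 0.65586221 -0.06199754  0.25680004]
```

View pics/crop1.png

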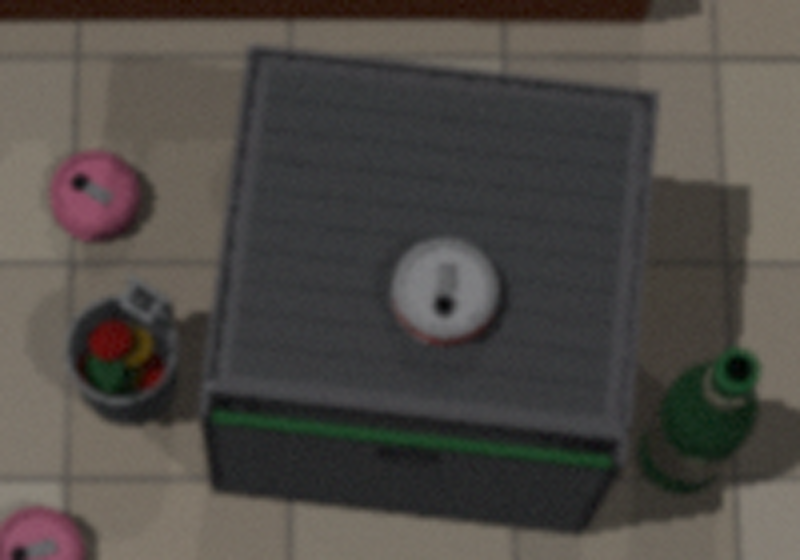

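The crop shows the silver and red can at (445,290) in the middle of the caddy's top. The bin is shut and its green edge runs from (212,415) to (615,462). The pink ones are on the table and are ignored. Caddy yaw is about -0.118 rad. Now I press the bin.

```bash
cat >> h.py <<'E'
a=-0.118; Xc=np.array([np.cos(a),np.sin(a),0]); Yc=np.array([-np.sin(a),np.cos(a),0]); Z=np.array([0,0,1.])
O=np.array([.5305,-.075,0]); R=np.stack([Xc,-Z,Yc],1)
w=lambda x,y,z:O+x*Xc+y*Yc+z*Z
def loc(p): d=np.array(p)-O; return np.round([d@Xc,d@Yc,d[2]],4)
def fx(): s=env.sense(); return np.array(s["wrist_force"])@Xc
E
python3 - <<'E'
from h import *
print([solver.inverse_kinematics(w(*q),R) is not None for q in [(-.1,0,.3),(-.1,0,.18),(-.125,0,.14),(.16,0,.23),(.16,0,.3)]])
effector.grasp(10)
env.movel(env.sense()["ee_pos"]+np.array([0,0,.12]),rate=.25)
env.reach(w(-.1,0,.3),R); env.movel(w(-.06,0,.182),rate=.2)
env.movel(w(-.018,0,.182),rate=.1)
f0=fx(); print("f0",f0); x=-.018; xc=None
while x<.01:
    x+=.0015; env.movel(w(x,0,.182),rate=.03); f=fx()-f0; l=loc(env.sense()["ee_pos"])[0]
    print(round(x,4),l,round(f,2))
    if xc is None and abs(f)>1: xc=l
    if abs(f)>14 or (xc is not None and l-xc>.0055): break
env.movel(w(-.105,0,.182),rate=.3)
env.movel(w(-.105,0,.29),rate=.3)
p,W=cloud("scene"); print(tip_of("scene","bin_top_edge"),env.sense()["t"])
print([loc(r["at"]) for r in tip_of("scene","bin_top_edge")])
cv2.imwrite("pics/s2.png",p[:,:,::-1])
E
```

```text
[True, True, True, True, True]
f0 -0.15695525459259616
-0.0165 -0.0168 0.31
-0.015 -0.015 0.22
-0.0135 -0.0134 -0.68
-0.012 -0.0119 0.91
-0.0105 -0.0104 0.8
-0.009 -0.0089 0.62
-0.0075 -0.0083 -3.08
-0.006 -0.0068 -4.16
-0.0045 -0.0057 -5.61
-0.003 -0.0043 -5.69
-0.0015 -0.0028 -5.61
-0.0 -0.0015 -6.09
[{'at': [0.4779, -0.0681, 0.2043], 'score': 0.9}] 11.225
[array([-0.053 ,  0.0007,  0.2043])]
```

View pics/s2.png

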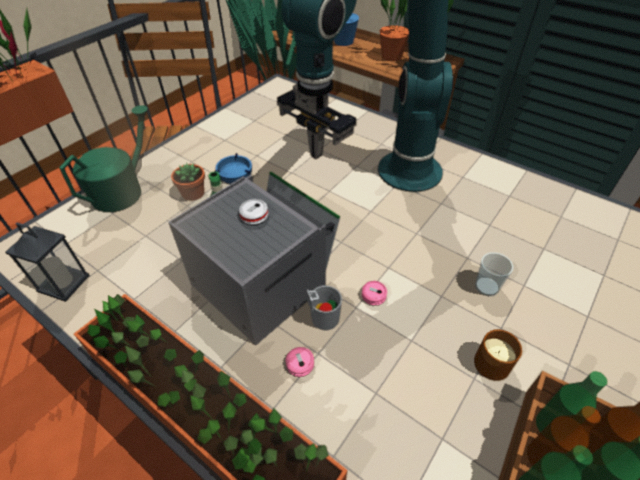

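The bin stands ajar: its edge runs from (268,177) to (338,215), and the measured point is 53 mm in front and 204 mm up. Now I draw it open with the fingertips behind the top edge.

```bash
python3 - <<'E'
from h import *
env.movel(w(-.02,0,.26),rate=.25); 
env.movel(w(-.02,0,.19),rate=.12); f0=fx(); print("in",f0)
for th in np.arange(.30,.711,.0455):
    ex=.0055-.2*np.sin(th)+.002*np.cos(th); ez=.016+.2*np.cos(th)
    d=.018; env.movel(w(ex+d*np.tan(th)+.010,0,ez-d),rate=.08)
    print(round(th,3),loc(env.sense()["ee_pos"]),round(fx()-f0,2))
env.pause(.3)
p=env.sense()["ee_pos"]; l=loc(p)
env.movel(w(l[0]+.02,0,l[2]+.03),rate=.15); env.movel(w(l[0]+.03,0,.32),rate=.25)
p,W=cloud("scene"); print([loc(r["at"]) for r in tip_of("scene","bin_top_edge")],[loc(r["at"]) for r in tip_of("scene","can_center")],env.sense()["t"])
cv2.imwrite("pics/s3.png",p[:,:,::-1])
E
```

```text
in -0.8828219741620036
0.3 [-0.036   0.0002  0.1897] 1.67
0.346 [-4.400e-02  1.000e-04  1.862e-01] 0.96
0.391 [-0.0518  0.      0.1828] 1.43
0.436 [-0.0592  0.      0.1791] 1.99
0.482 [-0.0664  0.      0.1751] 1.13
0.527 [-0.0733  0.      0.1707] 1.13
0.573 [-0.0799  0.      0.1659] 0.5
0.618 [-0.0864 -0.      0.1608] 1.23
0.664 [-0.0925  0.      0.1553] 1.32
0.709 [-0.0981 -0.      0.1496] 1.01
[array([-0.1299, -0.0036,  0.1665])] [array([ 0.0921, -0.0067,  0.2418]), array([-0.0566,  0.2407,  0.011 ])] 16.6667
```

View pics/s3.png

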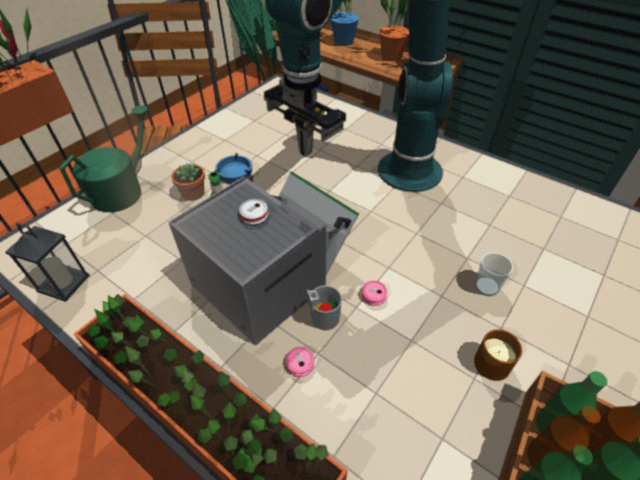

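The bin is fully open: its edge runs from (290,175) to (356,214), 130 mm out and 166 mm up. The can is unmoved at (253,211). Now I sweep it.

```bash
python3 - <<'E'
from h import *
y=-.0065
env.movel(w(.158,y,.32),rate=.25); env.movel(w(.158,y,.26),rate=.2); env.movel(w(.158,y,.232),rate=.08)
print("down",np.round(env.sense()["wrist_force"],2))
env.movel(w(.085,y,.232),rate=.06)
viewer.read_camera("top"); c=[loc(r["at"]) for r in tip_of("top","can_center")]; print(c)
env.movel(w(.062,y,.232),rate=.06)
x=.062
while x>.022:
    x-=.005; env.movel(w(x,y,.232),rate=.05)
    viewer.read_camera("scene"); c=[loc(r["at"]) for r in tip_of("scene","can_center")]
    print(round(x,3),[k for k in c if k[1]<.15])
    if not any(k[2]>.225 and abs(k[1])<.15 for k in c): break
env.pause(.4)
env.movel(w(x+.03,y,.30),rate=.2)
p,W=cloud("top"); print([loc(r["at"]) for r in tip_of("top","can_center")],[loc(r["at"]) for r in tip_of("top","bin_top_edge")],env.sense()["t"])
cv2.imwrite("pics/s4.png",p[:,:,::-1])
p,W=cloud("scene"); cv2.imwrite("pics/s5.png",p[:,:,::-1])
E
```

```text
down [-0.75  0.41  0.43]
[array([0.2016, 0.2367, 0.0126]), array([-0.061 ,  0.2443,  0.014 ]), array([ 0.045 , -0.0105,  0.2404])]
0.057 [array([ 0.0089, -0.0047,  0.2365]), array([0.0163, 0.0006, 0.2241])]
0.052 []
[array([-0.0601,  0.2417,  0.0116]), array([0.2023, 0.2371, 0.0123]), array([-0.0074, -0.0116,  0.0539])] [] 22.4417
```

View pics/s4.png

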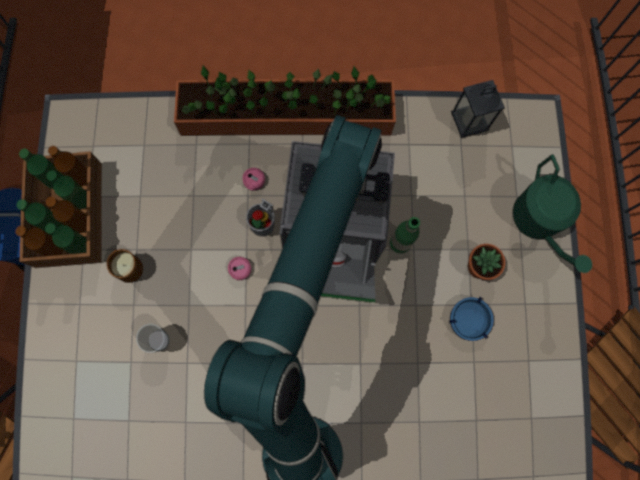

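The can lies in the tub at about (338,258), partly under the arm, and nothing else appears moved. I'll clear the arm upward for a last look.

```bash
python3 - <<'E'
from h import *
env.movel(w(.08,0,.36),rate=.25); env.reach(np.array([.42,.3,.38]),R); env.pause(.3)
p,W=cloud("top"); th=.72
for r in tip_of("top","can_center"):
    l=loc(r["at"]); dx,dz=l[0]-.0055,l[2]-.016
    print(l,"bin frame",round(dx*np.cos(th)+dz*np.sin(th),3),l[1],round(-dx*np.sin(th)+dz*np.cos(th),3),r["score"])
print([loc(r["at"]) for r in tip_of("top","bin_top_edge")])
for n in ["bottle","cap_catcher","ashtray","tumbler","succulent","candle_jar"]: print(n,[np.round(r["at"],3) for r in tip_of("top",n)][:1])
print(env.sense()["t"],env.sense()["wrist_force"])
cv2.imwrite("pics/s6.png",cv2.resize(p[130:310,210:450,::-1],None,fx=3,fy=3,interpolation=2))
E
```

```text
[0.2021 0.2356 0.0123] bin frame 0.145 0.2356 -0.132 0.94
[-0.0033 -0.0089  0.0529] bin frame 0.018 -0.0089 0.034 0.88
[-0.0591  0.2419  0.0135] bin frame -0.05 0.2419 0.041 0.86
[ 0.0776  0.1969 -0.0025] bin frame 0.042 0.1969 -0.061 0.56
[array([-0.1268,  0.0039,  0.1636])]
bottle [array([ 0.578, -0.28 , -0.   ])]
cap_catcher [array([ 0.63 ,  0.11 , -0.003])]
ashtray [array([ 0.361, -0.454, -0.004])]
tumbler []
succulent [array([ 0.505, -0.494,  0.001])]
candle_jar []
25.2167 [-0.55841932  0.54278717  0.34325211]
```

View pics/s6.png

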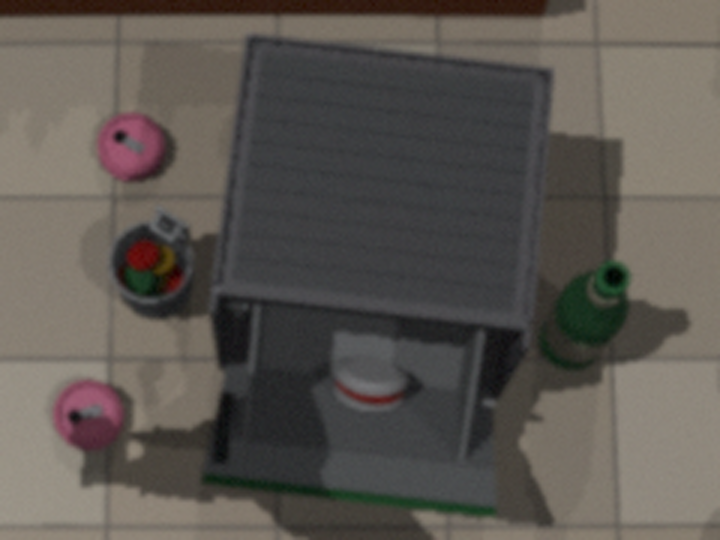

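The can lies in the open tub at (370,380), and the bin's edge runs from (205,478) to (495,510), fully open. The bottle, cap catcher and pink cans are in place, and the arm is clear.

```bash
python3 -c "
from station import workorder
print(workorder.finish_job())"
```

```text
the job is handed in; nothing more can be done
None
```

The job is handed in at about 25 s of the 58 s allowed, with the bin fully open and the can lying in its tub; the hand-in gives no verdict.

- **Press:** I pressed the front near its top with the shut fingertips, about 7 mm in at about 6 N. The bin sprang ajar, and its edge measured 53 mm out and 204 mm up.
- **Draw:** I drew it by its top edge to fully open. The edge last measured 127 mm out and 164 mm up.
- **Sweep:** I slid the silver and red can over the front edge. In the bin's frame it now lies at about x = 18 mm, y = -9 mm, z = 34 mm.

**Last checks:**
- The bottle, cap catcher, ashtray and succulent measured within about 5 mm of where they started, which is the detector's error.
- In the last picture the detector did not report the tumbler or the candle jar. Both stood in place in the picture taken just before, and the arm stayed high when it retreated.
- It also gave one low-score false "can" (0.56) beside the caddy, where the picture shows only the cap catcher.
- The arm ended raised and clear of everything, with only the sensor's offset of under 1 N on the wrist.

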